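# Load the leather colour stand by its swatches

### The job

Get the colours ready for the jacket repair: stand each pot whose colour matches a swatch in the pine stand upright in that swatch's bay, resting on the bay's floor and set down rather than dropped. Leave the pots whose colours have no swatch in the stand where they are on the bench.

Things in the scene. Friction and masses are not known exactly. Their poses are not given: they have to be found in the camera images.
- pot_tan: The tan (light orange-brown) pot. Loose closed pot of leather colour, 50 mm diameter, 68 mm tall, about 0.08 to 0.15 kg, standing upright on the bench: body of its colour, white screw cap (top 20 mm, same 50 mm diameter) with a 39 mm round dab of the colour on top. Origin: centre of its underside; z up its axis; its yaw means nothing. 
- pot_brown: The very dark brown pot. Loose closed pot of leather colour, 50 mm diameter, 68 mm tall, about 0.08 to 0.15 kg, standing upright on the bench: body of its colour, white screw cap (top 20 mm, same 50 mm diameter) with a 39 mm round dab of the colour on top. Origin: centre of its underside; z up its axis; its yaw means nothing. 
- pot_oxblood: The oxblood (deep red) pot. Loose closed pot of leather colour, 50 mm diameter, 68 mm tall, about 0.08 to 0.15 kg, standing upright on the bench: body of its colour, white screw cap (top 20 mm, same 50 mm diameter) with a 39 mm round dab of the colour on top. Origin: centre of its underside; z up its axis; its yaw means nothing. 
- pot_green: The leaf green pot. Loose closed pot of leather colour, 50 mm diameter, 68 mm tall, about 0.08 to 0.15 kg, standing upright on the bench: body of its colour, white screw cap (top 20 mm, same 50 mm diameter) with a 39 mm round dab of the colour on top. Origin: centre of its underside; z up its axis; its yaw means nothing. 
- pot_yellow: The yellow pot. Loose closed pot of leather colour, 50 mm diameter, 68 mm tall, about 0.08 to 0.15 kg, standing upright on the bench: body of its colour, white screw cap (top 20 mm, same 50 mm diameter) with a 39 mm round dab of the colour on top. Origin: centre of its underside; z up its axis; its yaw means nothing. 
- pot_blue: The navy blue pot. Loose closed pot of leather colour, 50 mm diameter, 68 mm tall, about 0.08 to 0.15 kg, standing upright on the bench: body of its colour, white screw cap (top 20 mm, same 50 mm diameter) with a 39 mm round dab of the colour on top. Origin: centre of its underside; z up its axis; its yaw means nothing. 
- swatch_tan: The tan (light orange-brown) swatch, 62 x 62 x 3 mm, fixed in the floor of one bay of the pine stand. Origin: centre of its underside, 10 mm above the bench, mid-bay (a pot in the bay stands 13 mm above the bench); x across the stand, y along the row. The fixed stand is 86 mm (x) by 314 mm (y): four bays at 76 mm spacing, each 66 mm square inside, walls 10 mm thick, tops 30 mm above the bench.
- swatch_brown: The very dark brown swatch, 62 x 62 x 3 mm, fixed in the floor of one bay of the pine stand. Origin: centre of its underside, 10 mm above the bench, mid-bay (a pot in the bay stands 13 mm above the bench); x across the stand, y along the row. The fixed stand is 86 mm (x) by 314 mm (y): four bays at 76 mm spacing, each 66 mm square inside, walls 10 mm thick, tops 30 mm above the bench.
- swatch_oxblood: The oxblood (deep red) swatch, 62 x 62 x 3 mm, fixed in the floor of one bay of the pine stand. Origin: centre of its underside, 10 mm above the bench, mid-bay (a pot in the bay stands 13 mm above the bench); x across the stand, y along the row. The fixed stand is 86 mm (x) by 314 mm (y): four bays at 76 mm spacing, each 66 mm square inside, walls 10 mm thick, tops 30 mm above the bench.
- swatch_green: The leaf green swatch, 62 x 62 x 3 mm, fixed in the floor of one bay of the pine stand. Origin: centre of its underside, 10 mm above the bench, mid-bay (a pot in the bay stands 13 mm above the bench); x across the stand, y along the row. The fixed stand is 86 mm (x) by 314 mm (y): four bays at 76 mm spacing, each 66 mm square inside, walls 10 mm thick, tops 30 mm above the bench.

How it is judged:
By the outcome, as a careful person would: the job done as asked, in the order asked, and still so for the second after the job is handed in, with the robot touching nothing.
It also fails if it takes over 104 s, if anything falls off the work surface, if the arm or the gripper's body presses on something with over 40 N, if the wrist force passes 120 N, or if a joint passes its speed limit or range.

### The arm

A 7-joint arm with a two-finger parallel gripper is mounted at the origin on the work surface. World frame = base frame: x ahead of the robot, y to its left, z up, the work surface at z = 0. Lengths are in m, angles in rad, forces in N, time in s.
With the tool pointing down it reaches from about 0.425 to 0.925 m from the base axis. Payload 6.8 kg.
Tool frame: the origin (TCP) lies at the very end of the fingers, on their centre line; the grasp point (between the pads) lies 19 mm behind it; z points along the fingers, x is the direction in which the jaws open and shut, and the axes are right-handed (so a half turn about z gives the same grasp; the last joint's range is limited). The gripper opens to 85 mm and grips with 20 to 120 N. Pads are 22 mm wide; open, the fingers measure 114 mm over their backs; the gripper's body (76 mm by 85 mm) begins 54 mm behind the grasp point. The pads swing forward as they close: fully open they stand 13 mm farther back than shut.
Start: joints at [-1.415, 0.477, 0.022, 1.555, -0.011, 1.109, -0.083], TCP at [0.176, 0.652, 0.231] pointing down, gripper open.
Joint ranges: [-2.96, 2.96], [-0.34, 2.1], [-1.41, 1.46], [0.24, 2.44], [-1.37, 4.51], [0.17, 1.92], [-2.96, 2.96]. Speed limits (rad/s): [2.39, 2.39, 3.14, 3.14, 3.14, 3.14, 3.14].

### API

Orientations are given as a rotation vector (axis times angle).
In Python, from bench import get_obs, imaging, hand_in gives the robot as it stands.
- The arm moves only by the tool send_rows, never from a script. Its argument "motion" is a list of rows, each an object with "dp": the shift along the world's x, y, z in m, a list of three; "rot": the turn, a rotation vector about the world's x, y, z in rad, a list of three; "grip": the finger opening in m, from 0 to 0.0854. In form: [{"dp": [dx, dy, dz], "rot": [ax, ay, az], "grip": grip}, ...]. A call has 1 to 20 rows; each row shifts and turns the pose as measured when the row begins; what a row does not reach is not made up. A row lasts 1/8 s, in which the tool goes at most 62.5 mm and 10.7 degrees, less where a joint would pass 70% of its speed; a pose out of reach is approached as far as the arm can. A call is refused whole if a number of a shift passes 0.0625 or a number of a turn 0.188, either way. A call with a gripper value outside its range is refused whole. The fingers move at their own pace and stop on an object; "grip_force" is the grip in N (left out, the last holds). Time passes only in rows, so rows that do not move let the fingers close. It gives the time, the measured TCP pose, the force and the opening at its end, in the units of the state.
- get_obs(): the state, without advancing time (a new reading comes with each control period).
- imaging.grab_frame(name): name is "side" or "top"; returns a dict with "img" (420x560x3 uint8, red, green, blue), "fx", "fy", "cx", "cy" (pixels), "R" (3x3) and "t" (3): a world point X has camera coordinates R X + t. Camera axes: x right, y down, z forward; pixel columns grow to the right and rows downward; lengths in m; the calibration is good to about 2 mm. A picture is of the moment at which its call begins. There is no depth.
- hand_in(): hands the job in, once; it reports no verdict.
The state is a dict: "clock": time; "joints": joint angles; "qvel": joint speeds; "tau": joint torques, N m; "tcp_pos": TCP position; "orientation": TCP orientation; "contact_force": force on the tool from outside, world axes, zero at the start; "moment": the same for the moment, N m; "grip_width": finger opening in m.
Only numpy, scipy, OpenCV 4.12 (cv2) and the standard library are available. Lean on these libraries where they do the work, as an engineer would, in place of code of your own. Each camera call takes 0.05 s, during which the arm holds its last target. There are 200 camera calls.

## Working session

There is one attempt and no reset: what is moved stays moved. The work goes in short steps, Python scripts to look and compute and a tool call to move; the robot and the scene stay as the last step left them, time stands still between calls to the robot, and variables do not carry over. Pictures are saved under pics/ and viewed, about 12 in all and at most 16, crops included, and the job is handed in when it is done.

Besides the shell and the picture viewer there is one more tool, called after "Emit:" as a command line: name --argument value ..., lists and objects as JSON in quotes. send_rows: Moves the arm, as the interface text tells. Its arguments: {"type":"object","properties":{"motion":{"type":"array","items":{"type":"object","properties":{"dp":{"type":"array","items":{"type":"number"}},"rot":{"type":"array","items":{"type":"number"}},"grip":{"type":"number"}}}},"grip_force":{"type":"number"}},"required":["motion"]}

```bash
mkdir -p pics; python3 - <<'E'
from bench import get_obs, imaging
import cv2,numpy as np
for n in("top","side"):
    f=imaging.grab_frame(n); cv2.imwrite(f"pics/{n}0.png",f["img"][:,:,::-1]); np.savez(f"{n}0.npz",**f)
    print(n,f["fx"],f["fy"],f["cx"],f["cy"],np.round(f["R"],3).tolist(),np.round(f["t"],3).tolist(), (-f["R"].T@f["t"]).round(3))
o=get_obs();print(o)
E
```

```text
top 499.5569125735977 499.5569125735977 289.3942945467991 203.17376451714767 [[-0.004, -1.0, -0.009], [-0.986, 0.005, -0.166], [0.166, 0.008, -0.986]] [-0.004, 0.557, 1.111] [ 0.364 -0.016  1.188]
side 459.8118279305515 459.8118279305515 278.7878061455985 206.66373529801626 [[0.748, -0.663, -0.005], [-0.365, -0.406, -0.838], [0.554, 0.629, -0.546]] [-0.403, 0.224, 0.671] [ 0.012 -0.598  0.552]
{'clock': 0.1, 'joints': array([-1.415135  ,  0.47772543,  0.02235138,  1.55636517, -0.01150105,
        1.10930941, -0.08311694]), 'qvel': array([-1.24280273e-03, -3.16719862e-03,  8.17686020e-04, -1.91208367e-03,
        2.83621966e-03,  8.46056246e-04, -4.79339586e-05]), 'tau': array([ 3.38537800e-03, -5.97752059e+01,  1.61296215e+00, -2.81952292e+01,
        1.27424792e-02,  5.10340949e-03, -1.40374044e-05]), 'tcp_pos': array([0.17585624, 0.65112501, 0.23041244]), 'orientation': array([ 2.49338496e+00,  1.90934799e+00, -1.96732406e-03]), 'contact_force': array([ 0.04442784, -0.45096947,  0.02459357]), 'moment': array([-0.05279793,  0.00172008,  0.03218158]), 'grip_width': 0.08558367041909216}
```

View pics/top0.png

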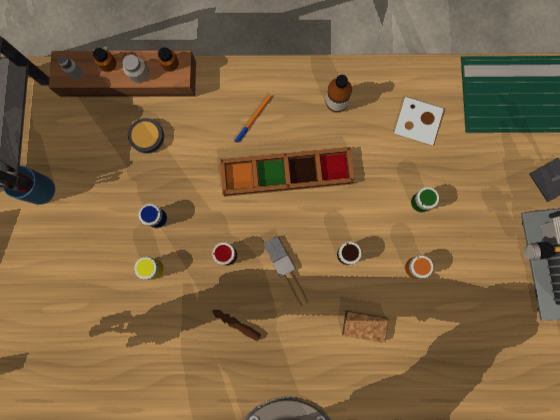

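View pics/side0.png

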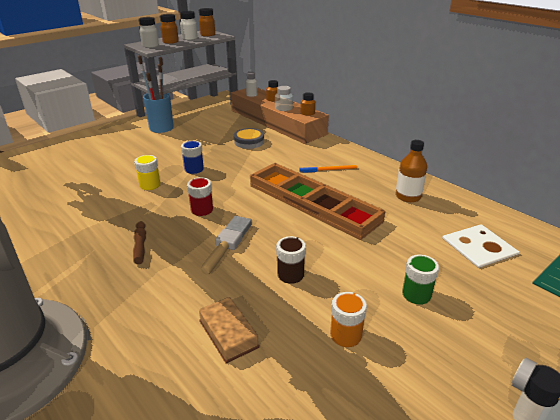

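The top view shows tan, green, brown and oxblood swatches at (240,176), (271,172), (303,170) and (335,166). Their pots are at (421,267), (426,199), (349,253) and (224,254). Yellow (146,268) and blue (150,215) have no swatch, so they stay. The side view agrees. Next I measure positions.

```bash
cat >h.py <<'E'
import numpy as np,cv2
from bench import imaging,get_obs
def ray(f,u,v,z):
    R,t=f["R"],f["t"];d=R.T@np.array([(u-f["cx"])/f["fx"],(v-f["cy"])/f["fy"],1]);c=-R.T@t
    return c+d*(z-c[2])/d[2]
def blob(f,u,v,tol=38,r=20):
    im=cv2.cvtColor(np.ascontiguousarray(f["img"]),cv2.COLOR_RGB2LAB).astype(int)
    ref=np.median(im[v-2:v+3,u-2:u+3].reshape(-1,3),0)
    m=(np.abs(im-ref)*[.5,1,1]).sum(2)<tol
    w=np.zeros_like(m);w[v-r:v+r+1,u-r:u+r+1]=1;m&=w
    n,l,s,c=cv2.connectedComponentsWithStats(m.astype(np.uint8),connectivity=4)
    k=l[v,u];return c[k],s[k]
E
python3 - <<'E'
from h import *
T=dict(np.load("top0.npz"));S=dict(np.load("side0.npz"))
for n,(u,v),(a,b) in [("tan",(421,267),(349,303)),("brown",(349,253),(291,243)),("ox",(224,254),(200,184)),("green",(426,199),(422,264)),("yel",(146,268),(147,160)),("blue",(150,215),(192,146))]:
    c,s=blob(T,u,v,25);d,q=blob(S,a,b,25)
    print(n,c.round(1),s[2:],ray(T,*c,.068).round(4),"side",d.round(1),q[2:],ray(S,*d,.068).round(4))
P=[]
for n,(u,v) in [("tan",(240,176)),("green",(271,172)),("brown",(303,170)),("ox",(335,166))]:
    c,s=blob(T,u,v,25,18);p=ray(T,*c,.013);P.append(p);print(n,c.round(1),s,p.round(4))
P=np.array(P)[:,:2];i=np.arange(4)-1.5;print("spacing",np.linalg.norm(np.diff(P,axis=0),axis=1))
d=(i[:,None]*P).sum(0);yaw=np.arctan2(d[0],-d[1]);u=d/np.linalg.norm(d);print("row dir",u,"yaw offset deg",np.degrees(yaw));print((P.mean(0)+.076*i[:,None]*u).round(4))
big=cv2.resize(T["img"][130:290,190:450,::-1],None,fx=3,fy=3,interpolation=cv2.INTER_CUBIC);cv2.imwrite("pics/crop.png",big)
E
```

```text
tan [421.7 266.1] [ 17  17 222] [ 0.4097 -0.2999  0.068 ] side [349.2 302.7] [ 26  19 372] [ 0.4089 -0.301   0.068 ]
brown [349.7 252.3] [ 16  17 206] [ 0.441  -0.1408  0.068 ] side [290.6 244.3] [ 21  14 218] [ 0.4394 -0.1423  0.068 ]
ox [222.6 252.7] [ 17  16 207] [0.4411 0.1437 0.068 ] side [198.9 182.6] [ 17   8 110] [0.4393 0.1413 0.068 ]
green [427.6 197.1] [ 16  15 198] [ 0.5653 -0.3206  0.068 ] side [422.7 263.6] [ 25  15 264] [ 0.5638 -0.3221  0.068 ]
yel [144.6 267.3] [ 17  17 225] [0.4094 0.3172 0.068 ] side [145.1 158.8] [18  8 98] [0.4077 0.3165 0.068 ]
blue [148.7 213.9] [ 17  15 196] [0.5299 0.3134 0.068 ] side [190.9 144.4] [15  6 66] [0.5277 0.3114 0.068 ]
tan [242.4 175.6] [232 163  21  26 467] [0.6303 0.107  0.013 ]
green [273.8 172.4] [263 160  22  26 471] [0.6377 0.0315 0.013 ]
brown [302. 169.] [288 155  29  28 669] [ 0.6458 -0.0366  0.013 ]
ox [336.4 166.5] [326 154  22  26 477] [ 0.6515 -0.1198  0.013 ]
spacing [0.07591872 0.06857926 0.08338063]
row dir [ 0.09545677 -0.99543358] yaw offset deg 5.477610008182792
[[ 0.6304  0.109 ]
 [ 0.6377  0.0333]
 [ 0.645  -0.0423]
 [ 0.6522 -0.118 ]]
```

View pics/crop.png

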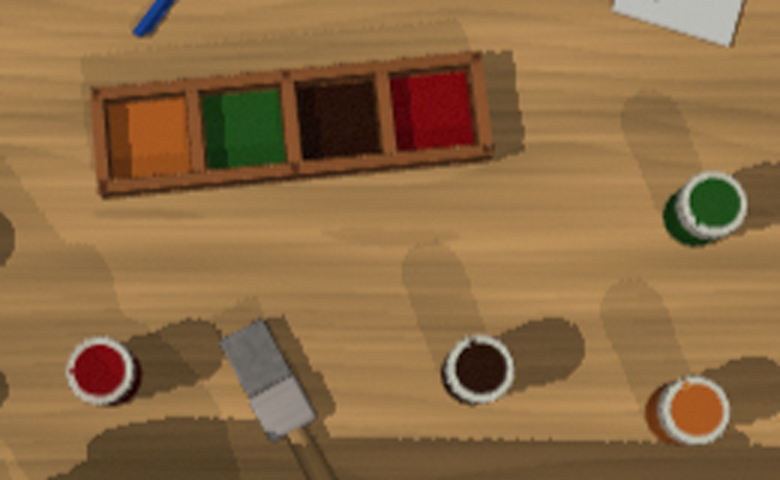

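```bash
python3 - <<'E'
from h import *
T=dict(np.load("top0.npz"));S=dict(np.load("side0.npz"))
C=np.array([ray(T,190+(a-1)/3,130+(b-1)/3,.03)[:2] for a,b in [(93,88),(483,52),(490,148),(102,183)]])
print(C.round(4),np.linalg.norm(C-np.roll(C,-1,0),axis=1).round(4))
m=C.mean(0);u=(C[1]-C[0]+C[2]-C[3]);u/=np.linalg.norm(u);print(m,u,np.degrees(np.arctan2(u[0],-u[1])))
B=m+.076*(np.arange(4)-1.5)[:,None]*u;print(B.round(4))
def prj(f,X):
    c=f["R"]@X+f["t"];return np.array([f["cx"]+f["fx"]*c[0]/c[2],f["cy"]+f["fy"]*c[1]/c[2]])
n=np.array([-u[1],u[0]])
for k,f in(("top",T),("side",S)):
    s=4;x0,y0=(210,135) if k=="top" else (240,155)
    im=cv2.resize(np.ascontiguousarray(f["img"][y0:y0+90,x0:x0+160,::-1]),None,fx=s,fy=s,interpolation=cv2.INTER_CUBIC)
    def poly(pts,col):
        q=np.array([(prj(f,p)-[x0,y0]+.5)*s for p in pts]).astype(int);cv2.polylines(im,[q],True,col,1)
    R=lambda c,a,b,z:[np.array([*(c+i*a*u+j*b*n),z]) for i,j in((-1,-1),(-1,1),(1,1),(1,-1))]
    poly(R(m,.157,.043,.03),(255,255,0))
    for b in B: poly(R(b,.033,.033,.03),(255,0,255))
    cv2.imwrite(f"pics/ov_{k}.png",im)
a=cv2.imread("pics/ov_top.png");b=cv2.imread("pics/ov_side.png");cv2.imwrite("pics/ov.png",np.vstack([a,b])[:600] if 0 else cv2.resize(np.vstack([a,b]),None,fx=.83,fy=.83))
E
```

```text
[[ 0.6673  0.1578]
 [ 0.695  -0.1533]
 [ 0.6166 -0.157 ]
 [ 0.5901  0.1492]] [0.3124 0.0785 0.3073 0.0776]
[ 0.64227471 -0.00081149] [ 0.08750664 -0.99616394] 5.020181755145822
[[ 0.6323  0.1128]
 [ 0.6389  0.037 ]
 [ 0.6456 -0.0387]
 [ 0.6523 -0.1144]]
```

View pics/ov.png

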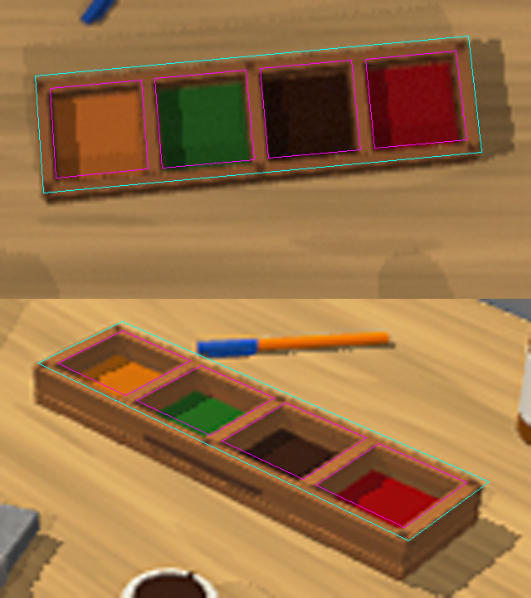

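Emit:
send_rows --motion '[{"dp": [0.04, -0.05, 0], "rot": [0, 0, -0.15], "grip": 0.085}, {"dp": [0.04, -0.05, 0], "rot": [0, 0, -0.15], "grip": 0.085}, {"dp": [0.04, -0.05, 0], "rot": [0, 0, -0.15], "grip": 0.085}, {"dp": [0.04, -0.05, 0], "rot": [0, 0, -0.15], "grip": 0.085}, {"dp": [0.04, -0.05, 0], "rot": [0, 0, -0.15], "grip": 0.085}, {"dp": [0.03, -0.05, 0], "rot": [0, 0, -0.15], "grip": 0.085}, {"dp": [0.02, -0.05, 0], "rot": [0, 0, -0.15], "grip": 0.085}, {"dp": [0.0, -0.05, 0], "rot": [0, 0, -0.15], "grip": 0.085}]'

```text
clock: 1.1
tcp_pos: [0.4207, 0.2495, 0.2276]
orientation: [-3.138, -0.118, 0.004]
contact_force: [0.6, -0.3, 0.4]
grip_width: 0.0849
```

The overlay matches the stand's top rims in both views to about 2 mm, and its yaw is about 5°. I start with oxblood at (0.440, 0.1425).

Emit:
send_rows --motion '[{"dp": [0.01, -0.053, 0], "rot": [0, 0, 0.008], "grip": 0.085}, {"dp": [0.009, -0.054, 0], "rot": [0, 0, 0.008], "grip": 0.085}, {"dp": [0, 0, -0.05], "rot": [0, 0, 0], "grip": 0.085}, {"dp": [0, 0, -0.04], "rot": [0, 0, 0], "grip": 0.085}, {"dp": [0, 0, 0], "rot": [0, 0, 0], "grip": 0.085}]'

```text
clock: 1.72
tcp_pos: [0.4401, 0.134, 0.1364]
orientation: [-3.137, -0.127, 0.001]
contact_force: [-0.2, -0.2, 0.1]
grip_width: 0.0851
```

Emit:
send_rows --grip_force 30 --motion '[{"dp": [0, 0.0085, -0.01], "rot": [0, 0, 0], "grip": 0.085}, {"dp": [0, 0, -0.03], "rot": [0, 0, 0], "grip": 0.085}, {"dp": [0, 0, -0.03], "rot": [0, 0, 0], "grip": 0.085}, {"dp": [0, 0, -0.03], "rot": [0, 0, 0], "grip": 0.085}, {"dp": [0, 0, -0.004], "rot": [0, 0, 0], "grip": 0.085}, {"dp": [0, 0, 0], "rot": [0, 0, 0], "grip": 0.04}, {"dp": [0, 0, 0], "rot": [0, 0, 0], "grip": 0.04}, {"dp": [0, 0, 0], "rot": [0, 0, 0], "grip": 0.04}, {"dp": [0, 0, 0], "rot": [0, 0, 0], "grip": 0.04}, {"dp": [0, 0, 0], "rot": [0, 0, 0], "grip": 0.04}, {"dp": [0, 0, 0], "rot": [0, 0, 0], "grip": 0.04}]'

```text
clock: 3.1
tcp_pos: [0.4472, 0.1526, 0.0385]
orientation: [-3.125, -0.138, -0.023]
contact_force: [0.0, 0.1, -1.5]
grip_width: 0.0492
```

The grip closed at 49 mm, but the TCP drifted about 10 mm in y. I check it before lifting.

```bash
cat >>h.py <<'E'
def snap(name,out,x0,y0,w,h,s=3):
    f=imaging.grab_frame(name);cv2.imwrite(out,cv2.resize(np.ascontiguousarray(f["img"][y0:y0+h,x0:x0+w,::-1]),None,fx=s,fy=s,interpolation=cv2.INTER_CUBIC));return f
E
python3 -c "
from h import *
snap('side','pics/g1.png',120,80,200,150);o=get_obs();print(o['tcp_pos'],o['grip_width'],o['qvel'].round(3))"
```

```text
[0.4472399  0.15256076 0.03846302] 0.049011707446108894 [ 0.     0.001 -0.     0.002  0.001  0.     0.001]
```

View pics/g1.png

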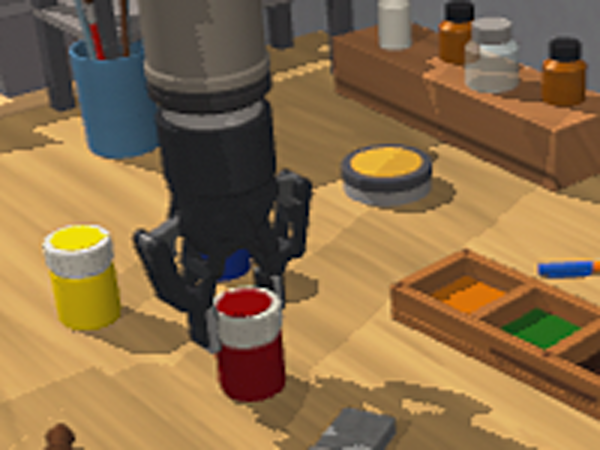

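The pads hold the pot off-centre in y, with the pot on the −y side. I'll open, correct and re-grip.

Emit:
send_rows --motion '[{"dp": [0, 0, 0], "rot": [0, 0, 0], "grip": 0.085}, {"dp": [0, 0, 0], "rot": [0, 0, 0], "grip": 0.085}, {"dp": [0, 0, 0], "rot": [0, 0, 0], "grip": 0.085}, {"dp": [0, 0, 0], "rot": [0, 0, 0], "grip": 0.085}]'

```text
clock: 3.65
tcp_pos: [0.4474, 0.1525, 0.0385]
orientation: [-3.125, -0.137, -0.023]
contact_force: [0.3, 0.1, 0.1]
grip_width: 0.0851
```

```bash
python3 -c "
from h import *
f=imaging.grab_frame('side');c,s=blob(f,202,181,25);print(c,s,ray(f,*c,.068));o=get_obs();print(o['tcp_pos'],o['orientation'],o['grip_width'],o['contact_force'])"
```

```text
[200.93457944 181.27102804] [193 178  17   8 107] [0.44559773 0.14298282 0.068     ]
[0.44736084 0.15251559 0.03843836] [-3.12472836 -0.13742337 -0.02276128] 0.08488356828762215 [-0.68095784  0.26720532  0.38078902]
```

```bash
cat >go.py <<'E'
import sys
from h import *
from scipy.spatial.transform import Rotation as Ro
def go(x,y,z,yaw=5.2):
    o=get_obs();W=Ro.from_euler('z',yaw,degrees=True)*Ro.from_rotvec([np.pi,0,0])
    r=(W*Ro.from_rotvec(o['orientation']).inv()).as_rotvec()
    print('dp',(np.array([x,y,z])-o['tcp_pos']).round(4),'rot',r.round(4),'j',o['joints'].round(2),'F',o['contact_force'].round(1),'w',o['grip_width'].round(4))
if __name__=="__main__": go(*map(float,sys.argv[1:]))
E
python3 go.py .4463 .144 .032
```

```text
Traceback (most recent call last):
  File "go.py", line 8, in <module>
    if __name__=="__main__": go(*map(float,sys.argv[1:]))
                             ~~^^^^^^^^^^^^^^^^^^^^^^^^^^
  File "go.py", line 7, in go
    print('dp',(np.array([x,y,z])-o['tcp_pos']).round(4),'rot',r.round(4),'j',o['joints'].round(2),'F',o['contact_force'].round(1),'w',o['grip_width'].round(4))
                                                                                                                                       ^^^^^^^^^^^^^^^^^^^^^
AttributeError: 'float' object has no attribute 'round'
```

```bash
sed -i "s/o\['grip_width'\].round(4)/round(o['grip_width'],4)/" go.py; python3 go.py .4463 .144 .032
```

```text
dp [-0.0011 -0.0085 -0.0064] rot [-0.0144  0.0139  0.0029] j [-0.74  0.46  0.35  2.21 -0.34  0.5  -0.04] F [-0.7  0.3  0.4] w 0.0849
```

Emit:
send_rows --motion '[{"dp": [-0.001, -0.0085, -0.0065], "rot": [-0.014, 0.014, 0.003], "grip": 0.085}, {"dp": [0, 0, 0], "rot": [0, 0, 0], "grip": 0.085}]'

```text
clock: 3.95
tcp_pos: [0.4463, 0.1433, 0.0315]
orientation: [3.138, 0.143, -0.002]
contact_force: [0.2, -0.3, -1.0]
grip_width: 0.0851
```

```bash
python3 go.py .4463 .144 .032
```

```text
dp [0.     0.0007 0.0005] rot [ 0.0007 -0.0011 -0.0004] j [-0.73  0.48  0.35  2.2  -0.34  0.51 -0.03] F [ 0.2 -0.3 -1. ] w 0.0851
```

Emit:
send_rows --motion '[{"dp": [0, 0, 0], "rot": [0, 0, 0], "grip": 0.04}, {"dp": [0, 0, 0], "rot": [0, 0, 0], "grip": 0.04}, {"dp": [0, 0, 0], "rot": [0, 0, 0], "grip": 0.04}, {"dp": [0, 0, 0], "rot": [0, 0, 0], "grip": 0.04}, {"dp": [0, 0, 0], "rot": [0, 0, 0], "grip": 0.04}, {"dp": [0, 0, 0.02], "rot": [0, 0, 0], "grip": 0.04}, {"dp": [0, 0, 0.03], "rot": [0, 0, 0], "grip": 0.04}, {"dp": [0, 0, 0.03], "rot": [0, 0, 0], "grip": 0.04}, {"dp": [0, 0, 0.02], "rot": [0, 0, 0], "grip": 0.04}, {"dp": [0, 0, 0], "rot": [0, 0, 0], "grip": 0.04}]'

```text
clock: 5.2
tcp_pos: [0.4449, 0.143, 0.1332]
orientation: [3.137, 0.143, -0.005]
contact_force: [-0.1, -0.3, -0.3]
grip_width: 0.0493
```

```bash
python3 go.py .651 -.115 .13
```

```text
dp [ 0.2061 -0.258  -0.0032] rot [ 0.0018 -0.0033 -0.0007] j [-0.85  0.29  0.48  2.15 -0.2   0.74 -0.15] F [-0.1 -0.3 -0.3] w 0.0493
```

Emit:
send_rows --motion '[{"dp": [0.02, -0.025, 0], "rot": [0, 0, 0], "grip": 0.04}, {"dp": [0.03, -0.038, 0], "rot": [0, 0, 0], "grip": 0.04}, {"dp": [0.03, -0.038, 0], "rot": [0, 0, 0], "grip": 0.04}, {"dp": [0.03, -0.038, 0], "rot": [0, 0, 0], "grip": 0.04}, {"dp": [0.03, -0.038, 0], "rot": [0, 0, 0], "grip": 0.04}, {"dp": [0.03, -0.038, 0], "rot": [0, 0, 0], "grip": 0.04}, {"dp": [0.02, -0.025, 0], "rot": [0, 0, 0], "grip": 0.04}, {"dp": [0.01, -0.012, 0], "rot": [0, 0, 0], "grip": 0.04}, {"dp": [0, 0, 0], "rot": [0, 0, 0], "grip": 0.04}, {"dp": [0, 0, 0], "rot": [0, 0, 0], "grip": 0.04}]'

```text
clock: 6.45
tcp_pos: [0.6425, -0.1131, 0.1193]
orientation: [-3.136, -0.157, 0.032]
contact_force: [0.7, -0.1, -0.6]
grip_width: 0.0493
```

```bash
python3 go.py .651 -.115 .0455
```

```text
dp [ 0.0085 -0.0019 -0.0738] rot [-0.0001 -0.0207 -0.0095] j [-0.25  0.61  0.48  1.72 -0.33  0.92  0.46] F [ 0.7 -0.1 -0.6] w 0.0493
```

Emit:
send_rows --motion '[{"dp": [0.0085, -0.002, 0], "rot": [0, -0.021, -0.009], "grip": 0.04}, {"dp": [0, 0, -0.015], "rot": [0, 0, 0], "grip": 0.04}, {"dp": [0, 0, -0.015], "rot": [0, 0, 0], "grip": 0.04}, {"dp": [0, 0, -0.01], "rot": [0, 0, 0], "grip": 0.04}, {"dp": [0, 0, 0], "rot": [0, 0, 0], "grip": 0.04}]'

```text
clock: 7.08
tcp_pos: [0.6499, -0.1109, 0.0756]
orientation: [-3.135, -0.149, 0.001]
contact_force: [-0.8, -0.0, -0.7]
grip_width: 0.0492
```

```bash
python3 -c "
from h import *
f=snap('side','pics/p1.png',290,60,200,190);snap('top','pics/p1t.png',250,80,180,150)
a=cv2.imread('pics/p1.png');b=cv2.imread('pics/p1t.png');c=np.zeros((570,1140,3),np.uint8);c[:,:600]=a;c[:450,600:]=b;cv2.imwrite('pics/p1c.png',cv2.resize(c,None,fx=.7,fy=.7))"; python3 go.py .651 -.115 .0455
```

```text
dp [ 0.0003 -0.0038 -0.0313] rot [-0.0022  0.0013 -0.0041] j [-0.23  0.66  0.44  1.73 -0.37  0.83  0.48] F [ 1.1  0.3 -1.7] w 0.0495
```

View pics/p1c.png

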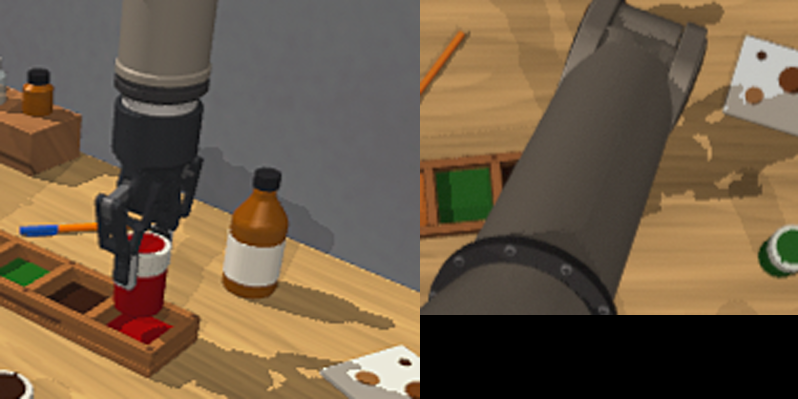

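The pot is above the oxblood bay, and the arm blocks the top view. I measure the dab's position at its known height.

```bash
python3 -c "
from h import *
f=imaging.grab_frame('side')
im=f['img'].astype(int);m=(im[:,:,0]-im[:,:,1:].max(2)>60);m[:,:290]=0;m[:,420:]=0;m[:150]=0
n,l,s,c=cv2.connectedComponentsWithStats(m.astype(np.uint8))
def prj(X):
    c=f['R']@X+f['t'];return np.array([f['cx']+f['fx']*c[0]/c[2],f['cy']+f['fy']*c[1]/c[2]])
for k in range(1,n):
    if s[k,4]>30: print(s[k],c[k].round(1))
for dy in(0,-.005,-.01): print(dy,'body L/R at mid', [prj(np.array([.6499,-.1109+dy,.068])+sg*.025*np.array([.75,-.663,0])).round(1) for sg in(-1,1)], 'dab',prj(np.array([.6499,-.1109+dy,.112])).round(1))
r=im[232,320:380];print(np.where(r[:,0]-r[:,1:].max(1)>60)[0]+320)
"
```

```text
[401 150  15  18 162] [408.5 160.7]
[318 166  19   4  68] [327.5 167.6]
[ 290  170   83   57 1081] [342.6 203.4]
[356 170  13  10  95] [361.9 175. ]
[336 293  27  20 404] [349.1 302.8]
[331 316  30  31 433] [341.5 332.4]
0 body L/R at mid [array([344.5, 194.2]), array([369.4, 194.1])] dab [358.9 175. ]
-0.005 body L/R at mid [array([346.4, 195.2]), array([371.4, 195.1])] dab [360.9 175.9]
-0.01 body L/R at mid [array([348.3, 196.2]), array([373.4, 196. ])] dab [362.9 176.8]
[]
```

```bash
python3 -c "
from h import *
f=imaging.grab_frame('side');im=f['img'].astype(int)
for v in(196,202,208): 
  r=im[v,335:390];q=np.where(r[:,0]-r[:,1:].max(1)>70)[0]+335;print(v,q.min(),q.max(), im[v,370:380,0])
"
```

```text
196 345 367 [171 181 182 187 191 195 195 193 190 189]
202 344 366 [185 188 194 193 190 188 185 185 185 181]
208 336 364 [ 91 115 119 138 173 175 168 170 164 181]
```

The pot is centred in the pads to about 2 mm. I lower it.

Emit:
send_rows --motion '[{"dp": [0, -0.004, 0], "rot": [-0.002, 0.001, -0.004], "grip": 0.04}, {"dp": [0, 0, -0.01], "rot": [0, 0, 0], "grip": 0.04}, {"dp": [0, 0, -0.01], "rot": [0, 0, 0], "grip": 0.04}, {"dp": [0, 0, -0.005], "rot": [0, 0, 0], "grip": 0.04}, {"dp": [0, 0, 0], "rot": [0, 0, 0], "grip": 0.04}]'

```text
clock: 7.9
tcp_pos: [0.6514, -0.1159, 0.0512]
orientation: [3.138, 0.142, 0.004]
contact_force: [-0.3, 0.4, -0.6]
grip_width: 0.0491
```

```bash
python3 go.py .651 -.115 .0445
```

```text
dp [-0.0004  0.0009 -0.0067] rot [0.0001 0.0024 0.0006] j [-0.22  0.7   0.43  1.74 -0.39  0.79  0.49] F [-0.3  0.4 -0.6] w 0.0491
```

Emit:
send_rows --motion '[{"dp": [0, 0.001, -0.004], "rot": [0, 0.002, 0], "grip": 0.04}, {"dp": [0, 0, -0.002], "rot": [0, 0, 0], "grip": 0.04}, {"dp": [0, 0, 0], "rot": [0, 0, 0], "grip": 0.04}]'

```text
clock: 8.28
tcp_pos: [0.6517, -0.1148, 0.045]
orientation: [3.138, 0.142, 0.001]
contact_force: [-0.2, -0.7, -1.2]
grip_width: 0.0495
```

Emit:
send_rows --motion '[{"dp": [0, 0, -0.001], "rot": [0, 0, 0], "grip": 0.04}, {"dp": [0, 0, 0], "rot": [0, 0, 0], "grip": 0.04}]'

```text
clock: 8.52
tcp_pos: [0.6521, -0.1148, 0.0448]
orientation: [-3.138, -0.142, -0.002]
contact_force: [0.0, -0.4, -0.4]
grip_width: 0.0494
```

Emit:
send_rows --motion '[{"dp": [0, 0, -0.0015], "rot": [0, 0, 0], "grip": 0.04}, {"dp": [0, 0, -0.0015], "rot": [0, 0, 0], "grip": 0.04}]'

```text
clock: 8.78
tcp_pos: [0.6523, -0.1148, 0.0445]
orientation: [-3.137, -0.142, -0.003]
contact_force: [-5.2, 1.1, 14.4]
grip_width: 0.0493
```

The pot touched the floor at the predicted height (14 N). I release and lift.

Emit:
send_rows --motion '[{"dp": [0, 0, 0.0005], "rot": [0, 0, 0], "grip": 0.04}, {"dp": [0, 0, 0], "rot": [0, 0, 0], "grip": 0.085}, {"dp": [0, 0, 0], "rot": [0, 0, 0], "grip": 0.085}, {"dp": [0, 0, 0], "rot": [0, 0, 0], "grip": 0.085}, {"dp": [0, 0, 0], "rot": [0, 0, 0], "grip": 0.085}, {"dp": [0, 0, 0.02], "rot": [0, 0, 0], "grip": 0.085}, {"dp": [0, 0, 0.04], "rot": [0, 0, 0], "grip": 0.085}, {"dp": [0, 0, 0.03], "rot": [0, 0, 0], "grip": 0.085}, {"dp": [-0.01, 0, 0], "rot": [0, 0, 0], "grip": 0.085}, {"dp": [-0.045, -0.005, 0], "rot": [0, 0, 0], "grip": 0.085}, {"dp": [-0.045, -0.006, 0], "rot": [0, 0, 0], "grip": 0.085}, {"dp": [-0.045, -0.006, 0], "rot": [0, 0, 0], "grip": 0.085}, {"dp": [-0.04, -0.006, 0], "rot": [0, 0, 0], "grip": 0.085}, {"dp": [-0.02, -0.003, 0], "rot": [0, 0, 0], "grip": 0.085}, {"dp": [0, 0, 0], "rot": [0, 0, 0], "grip": 0.085}]'

```text
clock: 10.65
tcp_pos: [0.4373, -0.141, 0.1411]
orientation: [-3.135, -0.14, -0.005]
contact_force: [-0.0, -0.4, 0.4]
grip_width: 0.085
```

```bash
python3 -c "
from h import *
snap('side','pics/p2.png',240,100,200,190)"; python3 go.py .44 -.1415 .032
```

```text
dp [ 0.0015 -0.0007 -0.1093] rot [-0.0028  0.0041  0.0006] j [-0.3   0.27  0.55  2.17 -0.21  0.75  0.49] F [-1.3  0.4 -0.3] w 0.085
```

View pics/p2.png

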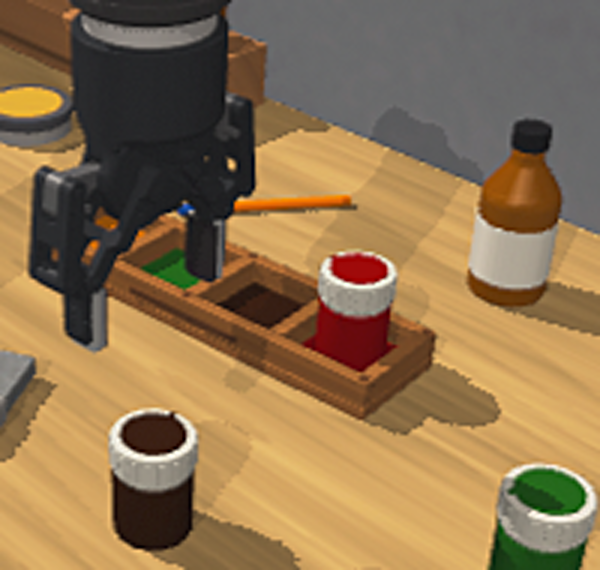

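Oxblood stands upright in its bay, and the gripper is now over the brown pot.

Emit:
send_rows --motion '[{"dp": [0.0015, 0, -0.015], "rot": [-0.003, 0.004, 0], "grip": 0.085}, {"dp": [0, 0, -0.02], "rot": [0, 0, 0], "grip": 0.085}, {"dp": [0, 0, -0.02], "rot": [0, 0, 0], "grip": 0.085}, {"dp": [0, 0, -0.01], "rot": [0, 0, 0], "grip": 0.085}, {"dp": [0, 0, 0], "rot": [0, 0, 0], "grip": 0.085}]'

```text
clock: 11.32
tcp_pos: [0.4449, -0.1396, 0.0711]
orientation: [3.136, 0.149, 0.0]
contact_force: [0.9, -0.5, 0.5]
grip_width: 0.085
```

```bash
python3 go.py .44 -.1415 .032
```

```text
dp [-0.0049 -0.0019 -0.0391] rot [ 0.0023  0.0004 -0.0043] j [-0.22  0.41  0.48  2.2  -0.33  0.59  0.59] F [ 0.9 -0.5  0.5] w 0.085
```

Emit:
send_rows --motion '[{"dp": [-0.005, -0.002, 0], "rot": [0.002, 0, -0.004], "grip": 0.085}, {"dp": [0, 0, -0.013], "rot": [0, 0, 0], "grip": 0.085}, {"dp": [0, 0, -0.013], "rot": [0, 0, 0], "grip": 0.085}, {"dp": [0, 0, -0.012], "rot": [0, 0, 0], "grip": 0.085}, {"dp": [0, 0, 0], "rot": [0, 0, 0], "grip": 0.085}]'

```text
clock: 11.95
tcp_pos: [0.4405, -0.1419, 0.0312]
orientation: [3.138, 0.143, 0.004]
contact_force: [0.1, -0.5, -0.1]
grip_width: 0.0851
```

```bash
python3 go.py .44 -.1415 .032
```

```text
dp [-0.0005  0.0004  0.0008] rot [ 0.0003  0.0023 -0.0001] j [-0.16  0.48  0.41  2.22 -0.4   0.5   0.65] F [ 0.1 -0.5 -0.1] w 0.0851
```

Emit:
send_rows --motion '[{"dp": [0, 0, 0], "rot": [0, 0, 0], "grip": 0.04}, {"dp": [0, 0, 0], "rot": [0, 0, 0], "grip": 0.04}, {"dp": [0, 0, 0], "rot": [0, 0, 0], "grip": 0.04}, {"dp": [0, 0, 0], "rot": [0, 0, 0], "grip": 0.04}, {"dp": [0, 0, 0], "rot": [0, 0, 0], "grip": 0.04}, {"dp": [0, 0, 0.02], "rot": [0, 0, 0], "grip": 0.04}, {"dp": [0, 0, 0.035], "rot": [0, 0, 0], "grip": 0.04}, {"dp": [0, 0, 0.035], "rot": [0, 0, 0], "grip": 0.04}, {"dp": [0, 0, 0.02], "rot": [0, 0, 0], "grip": 0.04}, {"dp": [0.015, 0.0075, 0], "rot": [0, 0, 0], "grip": 0.04}, {"dp": [0.04, 0.02, 0], "rot": [0, 0, 0], "grip": 0.04}, {"dp": [0.045, 0.022, 0], "rot": [0, 0, 0], "grip": 0.04}, {"dp": [0.045, 0.022, 0], "rot": [0, 0, 0], "grip": 0.04}, {"dp": [0.04, 0.02, 0], "rot": [0, 0, 0], "grip": 0.04}, {"dp": [0.02, 0.01, 0], "rot": [0, 0, 0], "grip": 0.04}, {"dp": [0, 0, 0], "rot": [0, 0, 0], "grip": 0.04}, {"dp": [0, 0, 0], "rot": [0, 0, 0], "grip": 0.04}]'

```text
clock: 14.08
tcp_pos: [0.6519, -0.0286, 0.1327]
orientation: [-3.133, -0.15, 0.011]
contact_force: [-0.1, -0.2, -0.9]
grip_width: 0.0491
```

```bash
python3 go.py .645 -.039 .0445
```

```text
dp [-0.0069 -0.0104 -0.0882] rot [-0.0044 -0.0073 -0.0049] j [-0.39  0.59  0.49  1.72 -0.34  0.93  0.33] F [-0.1 -0.2 -0.9] w 0.0491
```

Emit:
send_rows --motion '[{"dp": [-0.007, -0.0105, 0], "rot": [-0.004, -0.007, -0.005], "grip": 0.04}, {"dp": [0, 0, -0.01], "rot": [0, 0, 0], "grip": 0.04}, {"dp": [0, 0, -0.02], "rot": [0, 0, 0], "grip": 0.04}, {"dp": [0, 0, -0.02], "rot": [0, 0, 0], "grip": 0.04}, {"dp": [0, 0, -0.01], "rot": [0, 0, 0], "grip": 0.04}, {"dp": [0, 0, 0], "rot": [0, 0, 0], "grip": 0.04}]'

```text
clock: 14.82
tcp_pos: [0.6409, -0.0417, 0.0669]
orientation: [-3.138, -0.136, 0.006]
contact_force: [0.5, -0.3, -1.3]
grip_width: 0.0487
```

```bash
python3 go.py .645 -.039 .0445
```

```text
dp [ 0.0041  0.0027 -0.0224] rot [-0.0003 -0.0036  0.0039] j [-0.35  0.65  0.45  1.78 -0.38  0.8   0.37] F [ 0.5 -0.3 -1.3] w 0.0487
```

Emit:
send_rows --motion '[{"dp": [0.004, 0.0025, 0], "rot": [0, -0.004, 0.004], "grip": 0.04}, {"dp": [0, 0, -0.008], "rot": [0, 0, 0], "grip": 0.04}, {"dp": [0, 0, -0.008], "rot": [0, 0, 0], "grip": 0.04}, {"dp": [0, 0, -0.004], "rot": [0, 0, 0], "grip": 0.04}, {"dp": [0, 0, 0], "rot": [0, 0, 0], "grip": 0.04}]'

```text
clock: 15.45
tcp_pos: [0.6464, -0.0387, 0.0466]
orientation: [-3.138, -0.144, -0.005]
contact_force: [0.5, 0.8, -0.6]
grip_width: 0.0491
```

```bash
python3 go.py .645 -.039 .0445
```

```text
dp [-0.0014 -0.0003 -0.0021] rot [-0.0005  0.003  -0.001 ] j [-0.34  0.68  0.43  1.78 -0.4   0.76  0.39] F [ 0.5  0.8 -0.6] w 0.0491
```

Emit:
send_rows --motion '[{"dp": [-0.001, 0, -0.0015], "rot": [0, 0.003, 0], "grip": 0.04}, {"dp": [0, 0, -0.0015], "rot": [0, 0, 0], "grip": 0.04}, {"dp": [0, 0, -0.001], "rot": [0, 0, 0], "grip": 0.04}]'

```text
clock: 15.82
tcp_pos: [0.6454, -0.0388, 0.0445]
orientation: [-3.137, -0.143, 0.0]
contact_force: [-2.2, 1.0, 8.7]
grip_width: 0.049
```

Brown has touched down (8.7 N). I release it and move over the tan pot.

Emit:
send_rows --motion '[{"dp": [0, 0, 0.0005], "rot": [0, 0, 0], "grip": 0.04}, {"dp": [0, 0, 0], "rot": [0, 0, 0], "grip": 0.085}, {"dp": [0, 0, 0], "rot": [0, 0, 0], "grip": 0.085}, {"dp": [0, 0, 0], "rot": [0, 0, 0], "grip": 0.085}, {"dp": [0, 0, 0], "rot": [0, 0, 0], "grip": 0.085}, {"dp": [0, 0, 0.02], "rot": [0, 0, 0], "grip": 0.085}, {"dp": [0, 0, 0.04], "rot": [0, 0, 0], "grip": 0.085}, {"dp": [0, 0, 0.03], "rot": [0, 0, 0], "grip": 0.085}, {"dp": [-0.015, -0.017, 0], "rot": [0, 0, 0], "grip": 0.085}, {"dp": [-0.04, -0.045, 0], "rot": [0, 0, 0], "grip": 0.085}, {"dp": [-0.042, -0.045, 0], "rot": [0, 0, 0], "grip": 0.085}, {"dp": [-0.042, -0.047, 0], "rot": [0, 0, 0], "grip": 0.085}, {"dp": [-0.042, -0.047, 0], "rot": [0, 0, 0], "grip": 0.085}, {"dp": [-0.035, -0.038, 0], "rot": [0, 0, 0], "grip": 0.085}, {"dp": [-0.015, -0.016, 0], "rot": [0, 0, 0], "grip": 0.085}, {"dp": [0, 0, 0], "rot": [0, 0, 0], "grip": 0.085}, {"dp": [0, 0, 0], "rot": [0, 0, 0], "grip": 0.085}]'

```text
clock: 17.95
tcp_pos: [0.4029, -0.2979, 0.1425]
orientation: [-3.136, -0.132, -0.004]
contact_force: [0.3, 0.2, -0.3]
grip_width: 0.0851
```

```bash
python3 go.py .409 -.3005 .032
```

```text
dp [ 0.0061 -0.0026 -0.1105] rot [-0.0025  0.0027  0.0068] j [ 0.04  0.34  0.58  2.08 -0.27  0.79  0.87] F [ 0.3  0.2 -0.3] w 0.0851
```

Emit:
send_rows --motion '[{"dp": [0.006, -0.0025, 0], "rot": [-0.002, 0.003, 0.006], "grip": 0.085}, {"dp": [0, 0, -0.02], "rot": [0, 0, 0], "grip": 0.085}, {"dp": [0, 0, -0.02], "rot": [0, 0, 0], "grip": 0.085}, {"dp": [0, 0, -0.02], "rot": [0, 0, 0], "grip": 0.085}, {"dp": [0, 0, -0.01], "rot": [0, 0, 0], "grip": 0.085}, {"dp": [0, 0, 0], "rot": [0, 0, 0], "grip": 0.085}]'

```text
clock: 18.7
tcp_pos: [0.4173, -0.2958, 0.0702]
orientation: [-3.137, -0.165, -0.003]
contact_force: [0.1, -0.8, -0.5]
grip_width: 0.0851
```

```bash
python3 go.py .409 -.3005 .032; python3 -c "
from h import *
f=snap('side','pics/p3.png',240,100,220,260,2)
c,s=blob(f,349,303,25);print(c,s,ray(f,*c,.068))"
```

```text
dp [-0.0083 -0.0047 -0.0382] rot [-0.0005  0.002  -0.0144] j [ 0.1   0.48  0.49  2.1  -0.38  0.64  0.96] F [ 0.1 -0.8 -0.5] w 0.0851
[350.24024024 302.8048048 ] [340 293  23  19 333] [ 0.40982452 -0.30219721  0.068     ]
```

View pics/p3.png

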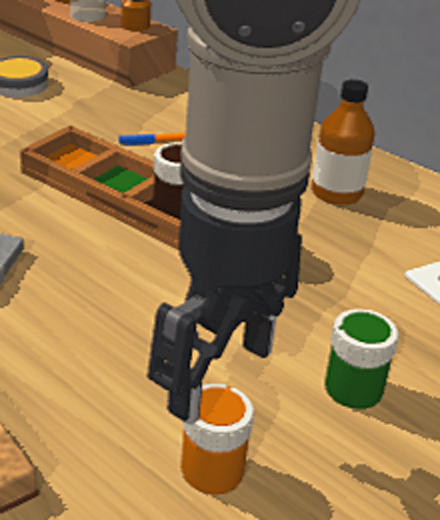

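Brown is in its bay, and the tan pot has not moved. I correct the position and descend.

Emit:
send_rows --motion '[{"dp": [-0.0085, -0.005, 0], "rot": [0, 0.002, -0.014], "grip": 0.085}, {"dp": [0, 0, 0], "rot": [0, 0, 0], "grip": 0.085}, {"dp": [0, 0, -0.012], "rot": [0, 0, 0], "grip": 0.085}, {"dp": [0, 0, -0.012], "rot": [0, 0, 0], "grip": 0.085}, {"dp": [0, 0, -0.012], "rot": [0, 0, 0], "grip": 0.085}, {"dp": [0, 0, 0], "rot": [0, 0, 0], "grip": 0.085}]'

```text
clock: 19.5
tcp_pos: [0.4091, -0.3016, 0.0333]
orientation: [3.138, 0.141, 0.004]
contact_force: [0.6, 1.0, 0.4]
grip_width: 0.0849
```

```bash
python3 go.py .409 -.3005 .032
```

```text
dp [-0.0001  0.0011 -0.0013] rot [0.0005 0.0027 0.0007] j [ 0.16  0.54  0.45  2.12 -0.43  0.56  1.01] F [0.6 1.  0.4] w 0.0849
```

Emit:
send_rows --motion '[{"dp": [0, 0, 0], "rot": [0, 0, 0], "grip": 0.04}, {"dp": [0, 0, 0], "rot": [0, 0, 0], "grip": 0.04}, {"dp": [0, 0, 0], "rot": [0, 0, 0], "grip": 0.04}, {"dp": [0, 0, 0], "rot": [0, 0, 0], "grip": 0.04}, {"dp": [0, 0, 0], "rot": [0, 0, 0], "grip": 0.04}, {"dp": [0, 0, 0.02], "rot": [0, 0, 0], "grip": 0.04}, {"dp": [0, 0, 0.035], "rot": [0, 0, 0], "grip": 0.04}, {"dp": [0, 0, 0.035], "rot": [0, 0, 0], "grip": 0.04}, {"dp": [0, 0, 0.02], "rot": [0, 0, 0], "grip": 0.04}, {"dp": [0, 0, 0], "rot": [0, 0, 0], "grip": 0.04}]'

```text
clock: 20.75
tcp_pos: [0.4082, -0.301, 0.146]
orientation: [-3.138, -0.141, -0.002]
contact_force: [0.3, -0.6, -1.2]
grip_width: 0.0496
```

```bash
python3 go.py .631 .112 .14
```

```text
dp [ 0.2228  0.413  -0.006 ] rot [-0.0004  0.0014  0.0008] j [ 0.03  0.35  0.59  2.07 -0.27  0.8   0.87] F [ 0.3 -0.6 -1.2] w 0.0496
```

Emit:
send_rows --motion '[{"dp": [0.01, 0.02, 0], "rot": [0, 0, 0], "grip": 0.04}, {"dp": [0.022, 0.04, 0], "rot": [0, 0, 0], "grip": 0.04}, {"dp": [0.024, 0.045, 0], "rot": [0, 0, 0], "grip": 0.04}, {"dp": [0.024, 0.045, 0], "rot": [0, 0, 0], "grip": 0.04}, {"dp": [0.024, 0.045, 0], "rot": [0, 0, 0], "grip": 0.04}, {"dp": [0.024, 0.045, 0], "rot": [0, 0, 0], "grip": 0.04}, {"dp": [0.024, 0.045, 0], "rot": [0, 0, 0], "grip": 0.04}, {"dp": [0.024, 0.045, 0], "rot": [0, 0, 0], "grip": 0.04}, {"dp": [0.02, 0.035, 0], "rot": [0, 0, 0], "grip": 0.04}, {"dp": [0.015, 0.025, 0], "rot": [0, 0, 0], "grip": 0.04}, {"dp": [0.008, 0.013, 0], "rot": [0, 0, 0], "grip": 0.04}, {"dp": [0, 0, 0], "rot": [0, 0, 0], "grip": 0.04}, {"dp": [0, 0, 0], "rot": [0, 0, 0], "grip": 0.04}]'

```text
clock: 22.38
tcp_pos: [0.6226, 0.1147, 0.1299]
orientation: [3.137, 0.134, -0.028]
contact_force: [0.6, -0.9, -1.2]
grip_width: 0.0494
```

```bash
python3 go.py .631 .112 .0463
```

```text
dp [ 0.0084 -0.0027 -0.0836] rot [ 0.0026 -0.018   0.0051] j [-0.62  0.56  0.47  1.76 -0.31  0.91  0.08] F [ 0.6 -0.9 -1.2] w 0.0494
```

Emit:
send_rows --motion '[{"dp": [0.0085, -0.0025, 0], "rot": [0.003, -0.018, 0.005], "grip": 0.04}, {"dp": [0, 0, 0], "rot": [0, 0, 0], "grip": 0.04}, {"dp": [0, 0, -0.018], "rot": [0, 0, 0], "grip": 0.04}, {"dp": [0, 0, -0.018], "rot": [0, 0, 0], "grip": 0.04}, {"dp": [0, 0, -0.016], "rot": [0, 0, 0], "grip": 0.04}, {"dp": [0, 0, -0.008], "rot": [0, 0, 0], "grip": 0.04}, {"dp": [0, 0, 0], "rot": [0, 0, 0], "grip": 0.04}]'

```text
clock: 23.25
tcp_pos: [0.6297, 0.1083, 0.0646]
orientation: [3.138, 0.136, -0.002]
contact_force: [0.8, -0.1, -0.8]
grip_width: 0.0493
```

```bash
python3 go.py .631 .112 .0463
```

```text
dp [ 0.0013  0.0037 -0.0183] rot [ 0.0007 -0.0016  0.0042] j [-0.57  0.65  0.43  1.79 -0.36  0.78  0.13] F [ 0.8 -0.1 -0.8] w 0.0493
```

Emit:
send_rows --motion '[{"dp": [0.0013, 0.004, 0], "rot": [0, -0.002, 0.004], "grip": 0.04}, {"dp": [0, 0, -0.007], "rot": [0, 0, 0], "grip": 0.04}, {"dp": [0, 0, -0.006], "rot": [0, 0, 0], "grip": 0.04}, {"dp": [0, 0, -0.003], "rot": [0, 0, 0], "grip": 0.04}, {"dp": [0, 0, 0], "rot": [0, 0, 0], "grip": 0.04}]'

```text
clock: 23.88
tcp_pos: [0.6321, 0.113, 0.0487]
orientation: [3.138, 0.143, 0.004]
contact_force: [-0.0, -0.1, -0.6]
grip_width: 0.0492
```

```bash
python3 go.py .631 .112 .0463
```

```text
dp [-0.0011 -0.001  -0.0024] rot [-0.      0.0028 -0.0006] j [-0.57  0.67  0.42  1.79 -0.38  0.75  0.13] F [-0.  -0.1 -0.6] w 0.0492
```

Emit:
send_rows --motion '[{"dp": [-0.001, -0.001, -0.0015], "rot": [0, 0.003, 0], "grip": 0.04}, {"dp": [0, 0, -0.0015], "rot": [0, 0, 0], "grip": 0.04}, {"dp": [0, 0, -0.001], "rot": [0, 0, 0], "grip": 0.04}]'

```text
clock: 24.25
tcp_pos: [0.6312, 0.1118, 0.0464]
orientation: [-3.137, -0.142, 0.001]
contact_force: [-4.6, -0.1, 9.4]
grip_width: 0.0493
```

Tan has touched down. I release it and move to green.

Emit:
send_rows --motion '[{"dp": [0, 0, 0.0005], "rot": [0, 0, 0], "grip": 0.04}, {"dp": [0, 0, 0], "rot": [0, 0, 0], "grip": 0.085}, {"dp": [0, 0, 0], "rot": [0, 0, 0], "grip": 0.085}, {"dp": [0, 0, 0], "rot": [0, 0, 0], "grip": 0.085}, {"dp": [0, 0, 0], "rot": [0, 0, 0], "grip": 0.085}, {"dp": [0, 0, 0.02], "rot": [0, 0, 0], "grip": 0.085}, {"dp": [0, 0, 0.045], "rot": [0, 0, 0], "grip": 0.085}, {"dp": [0, 0, 0.045], "rot": [0, 0, 0], "grip": 0.085}, {"dp": [-0.015, -0.02, 0], "rot": [0, 0, 0], "grip": 0.085}, {"dp": [-0.02, -0.045, 0], "rot": [0, 0, 0], "grip": 0.085}, {"dp": [-0.02, -0.055, 0], "rot": [0, 0, 0], "grip": 0.085}, {"dp": [-0.012, -0.055, 0], "rot": [0, 0, 0], "grip": 0.085}, {"dp": [0, -0.055, 0], "rot": [0, 0, 0], "grip": 0.085}, {"dp": [0, -0.055, 0], "rot": [0, 0, 0], "grip": 0.085}, {"dp": [0, -0.055, 0], "rot": [0, 0, 0], "grip": 0.085}, {"dp": [0, -0.045, 0], "rot": [0, 0, 0], "grip": 0.085}, {"dp": [0, -0.03, 0], "rot": [0, 0, 0], "grip": 0.085}, {"dp": [0, -0.015, 0], "rot": [0, 0, 0], "grip": 0.085}, {"dp": [0, 0, 0], "rot": [0, 0, 0], "grip": 0.085}, {"dp": [0, 0, 0], "rot": [0, 0, 0], "grip": 0.085}]'

```text
clock: 26.75
tcp_pos: [0.5649, -0.3299, 0.1813]
orientation: [-3.136, -0.147, -0.035]
contact_force: [-0.3, 1.0, -0.2]
grip_width: 0.0853
```

```bash
python3 go.py .5645 -.3215 .032
```

```text
dp [-0.0004  0.0084 -0.1493] rot [-0.003   0.0223 -0.0028] j [ 0.05  0.53  0.55  1.7  -0.34  0.99  0.82] F [-0.3  1.  -0.2] w 0.0853
```

Emit:
send_rows --motion '[{"dp": [0, 0.0085, 0], "rot": [-0.003, 0.022, -0.003], "grip": 0.085}, {"dp": [0, 0, -0.02], "rot": [0, 0, 0], "grip": 0.085}, {"dp": [0, 0, -0.03], "rot": [0, 0, 0], "grip": 0.085}, {"dp": [0, 0, -0.03], "rot": [0, 0, 0], "grip": 0.085}, {"dp": [0, 0, -0.02], "rot": [0, 0, 0], "grip": 0.085}, {"dp": [0, 0, -0.005], "rot": [0, 0, 0], "grip": 0.085}, {"dp": [0, 0, 0], "rot": [0, 0, 0], "grip": 0.085}]'

```text
clock: 27.62
tcp_pos: [0.5661, -0.3126, 0.0684]
orientation: [-3.134, -0.157, 0.006]
contact_force: [-0.5, -0.6, 0.3]
grip_width: 0.0848
```

```bash
python3 go.py .5645 -.3215 .032
```

```text
dp [-0.0016 -0.0089 -0.0364] rot [-0.0037 -0.0042 -0.0093] j [ 0.07  0.66  0.48  1.77 -0.41  0.81  0.85] F [-0.5 -0.6  0.3] w 0.0848
```

Emit:
send_rows --motion '[{"dp": [-0.0016, -0.009, 0], "rot": [-0.004, -0.004, -0.009], "grip": 0.085}, {"dp": [0, 0, 0], "rot": [0, 0, 0], "grip": 0.085}, {"dp": [0, 0, -0.012], "rot": [0, 0, 0], "grip": 0.085}, {"dp": [0, 0, -0.012], "rot": [0, 0, 0], "grip": 0.085}, {"dp": [0, 0, -0.011], "rot": [0, 0, 0], "grip": 0.085}, {"dp": [0, 0, 0], "rot": [0, 0, 0], "grip": 0.085}]'

```text
clock: 28.38
tcp_pos: [0.5653, -0.3231, 0.033]
orientation: [3.136, 0.141, 0.005]
contact_force: [0.0, -0.5, 0.3]
grip_width: 0.0849
```

```bash
python3 go.py .5645 -.3215 .032
```

```text
dp [-0.0008  0.0016 -0.001 ] rot [0.0019 0.0034 0.0007] j [ 0.1   0.71  0.45  1.78 -0.44  0.75  0.88] F [ 0.  -0.5  0.3] w 0.0849
```

Emit:
send_rows --motion '[{"dp": [0, 0.0015, 0], "rot": [0.002, 0.003, 0], "grip": 0.04}, {"dp": [0, 0, 0], "rot": [0, 0, 0], "grip": 0.04}, {"dp": [0, 0, 0], "rot": [0, 0, 0], "grip": 0.04}, {"dp": [0, 0, 0], "rot": [0, 0, 0], "grip": 0.04}, {"dp": [0, 0, 0], "rot": [0, 0, 0], "grip": 0.04}, {"dp": [0, 0, 0], "rot": [0, 0, 0], "grip": 0.04}, {"dp": [0, 0, 0.02], "rot": [0, 0, 0], "grip": 0.04}, {"dp": [0, 0, 0.04], "rot": [0, 0, 0], "grip": 0.04}, {"dp": [0, 0, 0.045], "rot": [0, 0, 0], "grip": 0.04}, {"dp": [0, 0, 0.035], "rot": [0, 0, 0], "grip": 0.04}, {"dp": [0, 0, 0.01], "rot": [0, 0, 0], "grip": 0.04}, {"dp": [0, 0, 0], "rot": [0, 0, 0], "grip": 0.04}]'

```text
clock: 29.88
tcp_pos: [0.5647, -0.3219, 0.1927]
orientation: [3.138, 0.14, 0.004]
contact_force: [-0.7, -1.1, -2.0]
grip_width: 0.0494
```

```bash
python3 go.py .638 .0365 .18
```

```text
dp [ 0.0733  0.3584 -0.0127] rot [0.0007 0.0029 0.0019] j [ 0.02  0.52  0.57  1.69 -0.32  1.02  0.78] F [-0.7 -1.1 -2. ] w 0.0494
```

Emit:
send_rows --motion '[{"dp": [0.004, 0.02, 0], "rot": [0, 0, 0], "grip": 0.04}, {"dp": [0.008, 0.04, 0], "rot": [0, 0, 0], "grip": 0.04}, {"dp": [0.009, 0.045, 0], "rot": [0, 0, 0], "grip": 0.04}, {"dp": [0.009, 0.045, 0], "rot": [0, 0, 0], "grip": 0.04}, {"dp": [0.009, 0.045, 0], "rot": [0, 0, 0], "grip": 0.04}, {"dp": [0.009, 0.045, 0], "rot": [0, 0, 0], "grip": 0.04}, {"dp": [0.009, 0.04, 0], "rot": [0, 0, 0], "grip": 0.04}, {"dp": [0.008, 0.035, 0], "rot": [0, 0, 0], "grip": 0.04}, {"dp": [0.005, 0.025, 0], "rot": [0, 0, 0], "grip": 0.04}, {"dp": [0.003, 0.013, 0], "rot": [0, 0, 0], "grip": 0.04}, {"dp": [0, 0, 0], "rot": [0, 0, 0], "grip": 0.04}, {"dp": [0, 0, 0], "rot": [0, 0, 0], "grip": 0.04}]'

```text
clock: 31.38
tcp_pos: [0.6265, 0.0606, 0.1741]
orientation: [-3.133, -0.156, 0.044]
contact_force: [-0.1, -0.5, -1.2]
grip_width: 0.0494
```

```bash
python3 go.py .638 .0365 .046
```

```text
dp [ 0.0115 -0.0241 -0.1281] rot [-0.0035 -0.0285 -0.0087] j [-0.56  0.51  0.51  1.73 -0.3   1.    0.17] F [-0.1 -0.5 -1.2] w 0.0494
```

Next I centre it over the bay with the base still above the neighbours.

Emit:
send_rows --motion '[{"dp": [0.006, -0.012, 0], "rot": [-0.002, -0.014, -0.004], "grip": 0.04}, {"dp": [0.006, -0.012, 0], "rot": [-0.002, -0.014, -0.005], "grip": 0.04}, {"dp": [0, 0, 0], "rot": [0, 0, 0], "grip": 0.04}, {"dp": [0, 0, -0.015], "rot": [0, 0, 0], "grip": 0.04}, {"dp": [0, 0, -0.015], "rot": [0, 0, 0], "grip": 0.04}, {"dp": [0, 0, -0.01], "rot": [0, 0, 0], "grip": 0.04}, {"dp": [0, 0, 0], "rot": [0, 0, 0], "grip": 0.04}]'

```text
clock: 32.25
tcp_pos: [0.6381, 0.0305, 0.1305]
orientation: [3.137, 0.132, -0.0]
contact_force: [0.5, -0.2, -0.8]
grip_width: 0.049
```

```bash
python3 go.py .638 .0365 .046;python3 -c "
from h import *
f=snap('side','pics/p4.png',200,60,220,190)"
```

```text
dp [-0.0001  0.006  -0.0845] rot [ 0.0022 -0.0002  0.0068] j [-0.5   0.57  0.5   1.76 -0.33  0.9   0.22] F [ 0.5 -0.2 -0.8] w 0.049
```

View pics/p4.png

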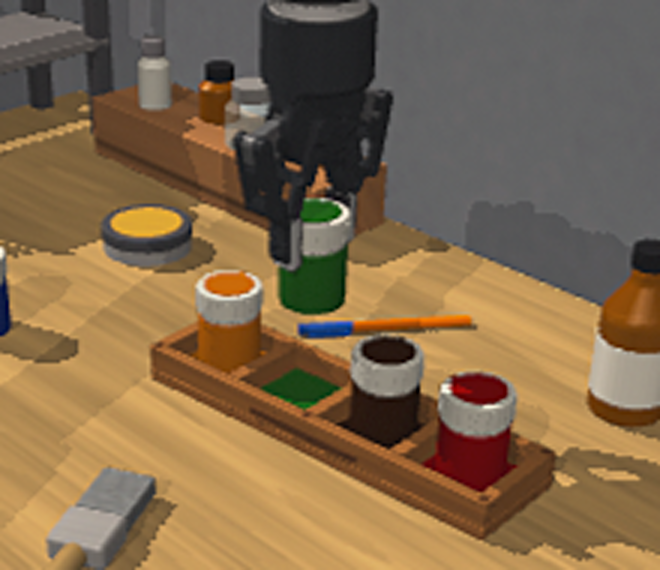

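Tan, brown and oxblood stand upright in their bays, and green is held upright above its own. I centre it and lower in stages.

Emit:
send_rows --motion '[{"dp": [0, 0.006, 0], "rot": [0.002, 0, 0.007], "grip": 0.04}, {"dp": [0, 0, 0], "rot": [0, 0, 0], "grip": 0.04}, {"dp": [0, 0, -0.012], "rot": [0, 0, 0], "grip": 0.04}, {"dp": [0, 0, -0.012], "rot": [0, 0, 0], "grip": 0.04}, {"dp": [0, 0, -0.008], "rot": [0, 0, 0], "grip": 0.04}, {"dp": [0, 0, 0], "rot": [0, 0, 0], "grip": 0.04}]'

```text
clock: 33.05
tcp_pos: [0.6388, 0.0375, 0.0973]
orientation: [-3.138, -0.145, -0.003]
contact_force: [-0.4, 0.4, -1.1]
grip_width: 0.0491
```

```bash
python3 go.py .638 .0365 .046
```

```text
dp [-0.0008 -0.001  -0.0513] rot [-0.0004  0.0016 -0.0013] j [-0.49  0.61  0.47  1.78 -0.36  0.84  0.24] F [-0.4  0.4 -1.1] w 0.0491
```

Emit:
send_rows --motion '[{"dp": [-0.001, -0.001, -0.005], "rot": [0, 0.002, -0.001], "grip": 0.04}, {"dp": [0, 0, -0.01], "rot": [0, 0, 0], "grip": 0.04}, {"dp": [0, 0, -0.01], "rot": [0, 0, 0], "grip": 0.04}, {"dp": [0, 0, -0.007], "rot": [0, 0, 0], "grip": 0.04}, {"dp": [0, 0, 0], "rot": [0, 0, 0], "grip": 0.04}]'

```text
clock: 33.67
tcp_pos: [0.6377, 0.0362, 0.063]
orientation: [-3.138, -0.143, 0.001]
contact_force: [0.4, -0.5, -1.3]
grip_width: 0.0494
```

```bash
python3 go.py .638 .0365 .046
```

```text
dp [ 0.0003  0.0003 -0.017 ] rot [-0.0003 -0.0005 -0.0001] j [-0.47  0.65  0.45  1.79 -0.38  0.78  0.26] F [ 0.4 -0.5 -1.3] w 0.0494
```

Emit:
send_rows --motion '[{"dp": [0, 0, -0.006], "rot": [0, 0, 0], "grip": 0.04}, {"dp": [0, 0, -0.006], "rot": [0, 0, 0], "grip": 0.04}, {"dp": [0, 0, -0.003], "rot": [0, 0, 0], "grip": 0.04}, {"dp": [0, 0, 0], "rot": [0, 0, 0], "grip": 0.04}]'

```text
clock: 34.17
tcp_pos: [0.6382, 0.0363, 0.0473]
orientation: [-3.138, -0.143, -0.001]
contact_force: [0.6, -0.3, -2.2]
grip_width: 0.0488
```

Emit:
send_rows --motion '[{"dp": [0, 0, -0.0012], "rot": [0, 0, 0], "grip": 0.04}, {"dp": [0, 0, -0.0012], "rot": [0, 0, 0], "grip": 0.04}, {"dp": [0, 0, -0.001], "rot": [0, 0, 0], "grip": 0.04}]'

```text
clock: 34.55
tcp_pos: [0.6384, 0.0363, 0.0463]
orientation: [-3.137, -0.142, -0.001]
contact_force: [-3.9, 0.0, 6.4]
grip_width: 0.0494
```

Green has touched down (6.4 N). I release, lift straight up and back off.

Emit:
send_rows --motion '[{"dp": [0, 0, 0.0003], "rot": [0, 0, 0], "grip": 0.04}, {"dp": [0, 0, 0], "rot": [0, 0, 0], "grip": 0.085}, {"dp": [0, 0, 0], "rot": [0, 0, 0], "grip": 0.085}, {"dp": [0, 0, 0], "rot": [0, 0, 0], "grip": 0.085}, {"dp": [0, 0, 0], "rot": [0, 0, 0], "grip": 0.085}, {"dp": [0, 0, 0.02], "rot": [0, 0, 0], "grip": 0.085}, {"dp": [0, 0, 0.045], "rot": [0, 0, 0], "grip": 0.085}, {"dp": [0, 0, 0.045], "rot": [0, 0, 0], "grip": 0.085}, {"dp": [0, 0, 0.03], "rot": [0, 0, 0], "grip": 0.085}, {"dp": [0, -0.03, 0], "rot": [0, 0, 0], "grip": 0.085}, {"dp": [0, -0.05, 0], "rot": [0, 0, 0], "grip": 0.085}, {"dp": [0, -0.05, 0], "rot": [0, 0, 0], "grip": 0.085}, {"dp": [0, -0.05, 0], "rot": [0, 0, 0], "grip": 0.085}, {"dp": [0, -0.05, 0], "rot": [0, 0, 0], "grip": 0.085}, {"dp": [0, -0.05, 0], "rot": [0, 0, 0], "grip": 0.085}, {"dp": [0, -0.03, 0], "rot": [0, 0, 0], "grip": 0.085}, {"dp": [0, 0, 0], "rot": [0, 0, 0], "grip": 0.085}, {"dp": [0, 0, 0], "rot": [0, 0, 0], "grip": 0.085}]'

```text
clock: 36.8
tcp_pos: [0.6395, -0.2831, 0.2111]
orientation: [-3.138, -0.145, -0.029]
contact_force: [-0.1, 0.3, 0.4]
grip_width: 0.0851
```

```bash
python3 -c "
from h import *
f=imaging.grab_frame('top');g=imaging.grab_frame('side')
a=cv2.resize(f['img'][:,:,::-1],None,fx=1,fy=1);cv2.imwrite('pics/end.png',cv2.resize(np.hstack([f['img'],g['img']])[:,200-200:,::-1],(800,300)))
for n,u,v in [('yel',146,268),('blue',150,215)]:
    c,s=blob(f,u,v,25);print(n,ray(f,*c,.068).round(4))
snap('top','pics/endc.png',200,130,170,80,4)
o=get_obs();print(o['tcp_pos'],o['clock'])"
```

```text
yel [0.4094 0.3172 0.068 ]
blue [0.53   0.3135 0.068 ]
[ 0.63968983 -0.28240021  0.21063296] 36.95
```

View pics/end.png

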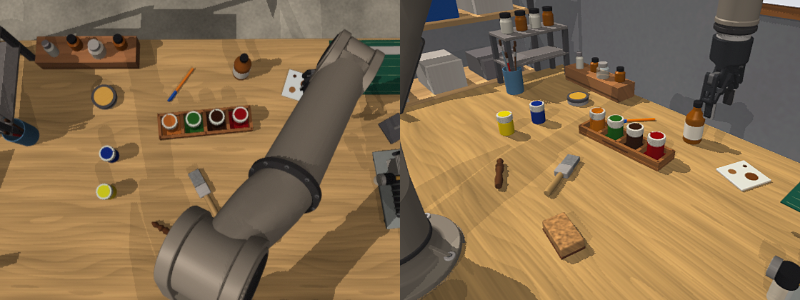

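View pics/endc.png

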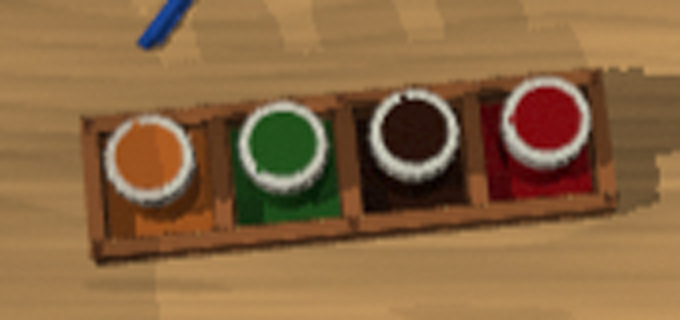

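All four pots stand upright in their matching bays, and yellow and blue have not moved.

```bash
python3 -c "
from bench import hand_in
print(hand_in())"
```

```text
the job is handed in; nothing more can be done
None
```

The tan, green, brown and oxblood pots are each standing upright in the bay with their matching swatch. I handed the job in at about 37 s of the 104 s allowed.

- **Placing:** I lowered each pot until it touched the bay floor, within 0.5 mm of the height I expected. The touchdown force readings were 6 to 14 N, and only then did I open the gripper.
- **Last checks:** The final top and side pictures show all four pots upright in the right bays, with the gripper clear of everything. The yellow and blue pots were measured within 0.1 mm of where they started.
- **What went wrong on the way:** The first grip on the oxblood pot was about 10 mm off-centre and nudged the pot about 6 mm on the bench. I let go, re-centred and gripped it again before lifting. Longer moves often ended a few millimetres off and one about 24 mm off; I corrected each before gripping or lowering into a bay.
- **Disagreements:** The two cameras differed by 1 to 2 mm on pot positions. My first estimate of the bay positions was thrown off by shadows, so I used the stand's rim corners instead.

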